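# Reload the thread stand in the leather workshop

## Task

Change over the thread stand: first press down and turn the selector on the feed drive from green (run) to red (stop) and let it spring back up, and leave it at stop while you work. Then take every empty cardboard core off the spindles and put it in the white tray, and put every full thread spool fully home on a spindle of its own. Only when that is done, press and turn the selector back to green and let it spring up; leave the mallet, jar and plastic case where they are.

Things in the scene. Friction and masses are not known exactly. Their poses are not given: they have to be found in the camera images.
- stand: the thread stand, fixed: wooden board 90 x 340 x 22 mm with four upright steel spindles in a row along its y, at y = -127.5, -42.5, 42.5, 127.5 mm. Origin: centre of its underside. Each spindle is 13 mm thick, rises 64 mm above its seat (tip 90 mm above the table) and tapers to 6 mm over the last 12 mm; the seat is a dark disc 44 mm across, its top 26 mm above the table
- seat0 (a point): centre of the seat of spindle 0 (on the spindle's axis, at the top of the seat disc, 26 mm above the table); z up, y along the row
- seat1 (a point): centre of the seat of spindle 1 (on the spindle's axis, at the top of the seat disc, 26 mm above the table); z up, y along the row
- seat2 (a point): centre of the seat of spindle 2 (on the spindle's axis, at the top of the seat disc, 26 mm above the table); z up, y along the row
- seat3 (a point): centre of the seat of spindle 3 (on the spindle's axis, at the top of the seat disc, 26 mm above the table); z up, y along the row
- spool0: a full spool of tan thread, perhaps absent: a rigid cylinder 56 mm across and 50 mm high with a brown cardboard core and an 18 mm bore right through, 0.08 to 0.17 kg, standing upright on the table. Origin: its centre (25 mm above what it stands on); z along its axis; either end may be up. Pick it by its outside. A home spool's centre is 25 mm above the seat
- spool1: a full spool of dark red thread, perhaps absent: a rigid cylinder 56 mm across and 50 mm high with a brown cardboard core and an 18 mm bore right through, 0.08 to 0.17 kg, standing upright on the table. Origin: its centre (25 mm above what it stands on); z along its axis; either end may be up. Pick it by its outside. A home spool's centre is 25 mm above the seat
- spool2: a full spool of cream thread, perhaps absent: a rigid cylinder 56 mm across and 50 mm high with a brown cardboard core and an 18 mm bore right through, 0.08 to 0.17 kg, standing upright on the table. Origin: its centre (25 mm above what it stands on); z along its axis; either end may be up. Pick it by its outside. A home spool's centre is 25 mm above the seat
- spool3: a full spool of dark blue thread, perhaps absent: a rigid cylinder 56 mm across and 50 mm high with a brown cardboard core and an 18 mm bore right through, 0.08 to 0.17 kg, standing upright on the table. Origin: its centre (25 mm above what it stands on); z along its axis; either end may be up. Pick it by its outside. A home spool's centre is 25 mm above the seat
- core0: an empty brown cardboard core on spindle 0 at the start, perhaps absent: a tube 36 mm across and 50 mm high, bore 18 mm, 0.03 kg. Origin: its centre; z along its axis. Seated, its centre is 25 mm above the seat; lift its lower end clear of the 64 mm spindle
- core1: an empty brown cardboard core on spindle 1 at the start, perhaps absent: a tube 36 mm across and 50 mm high, bore 18 mm, 0.03 kg. Origin: its centre; z along its axis. Seated, its centre is 25 mm above the seat; lift its lower end clear of the 64 mm spindle
- core2: an empty brown cardboard core on spindle 2 at the start, perhaps absent: a tube 36 mm across and 50 mm high, bore 18 mm, 0.03 kg. Origin: its centre; z along its axis. Seated, its centre is 25 mm above the seat; lift its lower end clear of the 64 mm spindle
- core3: an empty brown cardboard core on spindle 3 at the start, perhaps absent: a tube 36 mm across and 50 mm high, bore 18 mm, 0.03 kg. Origin: its centre; z along its axis. Seated, its centre is 25 mm above the seat; lift its lower end clear of the 64 mm spindle
- tray: the white tray for empty cores, fixed: open box 200 (x) x 150 (y) x 35 mm high, walls and floor 5 mm. Origin: centre of its underside, on the table. A core may lie or stand in it
- drive: the feed drive's box, fixed: grey, 130 x 130 x 40 mm, the press-and-turn selector at the centre of its top. Origin: centre of its underside. Seen from above, the green dot (run) lies towards its +x, the red dot (stop) 1.2 rad clockwise of it; between them a dark gate, 13 mm high, 33 to 48 mm from the axis, stops the white pointer unless the selector is pressed
- selector_grip (a point): point on the selector's axis, 4 mm below the top of its grip bar, 84 mm above the table when up. The bar is 56 mm long (along this point's x, which points along the white pointer), 14 mm thick, 27 mm high, and stands on a black disc 60 mm across whose top is 22 mm below this point. It turns and sinks with the selector
- selector_dial (a joint): angle of the selector, rad, growing clockwise seen from above: 0 is run (pointer at green), 1.2 is stop (pointer at red), with end stops just beyond. While up, it has about 0.1 rad of play in either notch; let go in between, it stays down under the gate
- selector_press (a joint): how far the selector is pressed down, m: 0 is up, 0.008 fully down. A spring needs 2.5 N to start and 6.5 N fully down; it must be pressed more than 6 mm to turn, and springs up by itself only in either notch
- mallet: bystander: hammer-shaped mallet, 240 mm long with wooden handle, lying beyond the stand; not to be moved
- jar: bystander: amber jar with black cap, 64 mm across, 85 mm high; not to be moved. Origin: centre of its underside
- case: bystander: pale plastic case 70 x 140 x 30 mm; not to be moved. Origin: centre of its underside
There are look-alikes about, which are no part of the job. There is more than one size of the drive; the job needs the largest.

How it is judged:
By the outcome, as a careful person would: the job done as asked, in the order asked, and still so for the second after the job is handed in, with the robot touching nothing.
Of spool0, spool1, spool2, spool3 only 3 to 4 are there at a start; the rules pass over those that are not, and their reading is None.
Of core0, core1, core2, core3 only 2 to 3 are there at a start; the rules pass over those that are not, and their reading is None.
At some moment in a run one of spool0, spool1, spool2, spool3 may be knocked a few centimetres aside while the robot is not near it.
Once in a run the grip may slacken for a moment while it holds something.
It also fails if it takes over 210 s, if anything falls off the work surface, if the arm or the gripper's body presses on something with over 40 N, if the wrist force passes 120 N, or if a joint passes its speed limit or range.

## Robot

A 6-joint arm with a two-finger parallel gripper is mounted at the origin on the work surface. World frame = base frame: x ahead of the robot, y to its left, z up, the work surface at z = 0. Lengths are in m, angles in rad, forces in N, time in s.
With the tool pointing down it reaches from about 0.275 to 0.825 m from the base axis. Payload 5.2 kg.
Tool frame: the origin (TCP) lies midway between the tips of the shut fingers; the grasp point (between the pads) lies 19 mm behind it; z points along the fingers, y is the direction in which the jaws open and shut (so a half turn about z gives the same grasp; the last joint's range is limited). The gripper opens to 93 mm and grips with 3 to 60 N. Pads are 15 mm wide; open, the fingers measure 128 mm over their backs; the gripper's body (75 mm by 188 mm) begins 65 mm behind the grasp point.
Start: joints at [-1.517, 0.259, 1.535, -0, 1.348, -0.203], TCP at [0.14, -0.532, 0.219] pointing down, gripper open.
Joint ranges: [-3.14, 3.14], [-0.91, 2.08], [0.19, 2.58], [-1.22, 4.36], [0.22, 2.71], [-3.12, 3.12]. Speed limits (rad/s): [2.57, 2.57, 3.14, 3.14, 3.14, 3.14].

## Interface

Orientations are given as a unit quaternion [w, x, y, z].
In Python, from cell import robot, eoat, solver, imaging gives the robot as it stands. Calls block until the motion is done:
- robot.move_pose(position, orientation): joint-space move of the TCP to a pose.
- robot.move_linear(position, rot=None, v=0.15): straight line of the TCP; rot=None keeps the orientation; v is the mean speed in m/s.
- robot.move_joints(angles): joint-space move.
- eoat.move_gripper(opening, f_grip=None): finger opening in m; f_grip is the grip in N (None keeps the last); returns when the fingers have stopped.
- robot.wait(seconds).
- solver.ik(position, orientation): joint angles nearest the present ones, or None.
- imaging.read_camera(name): name is "scene" or "top"; returns the picture (480x640x3 uint8, red, green, blue); there is no depth.
- imaging.camera_params(name): a dict with "fx", "fy", "cx", "cy" (pixels), "k1" (the pictures are not rectified: a ray, as slopes to the right and down, at radius r is drawn at 1 + k1 r^2 times it, then the intrinsics apply), "position" and "orientation" of the camera in the world. Camera axes: x right, y down, z forward; pixel columns grow to the right and rows downward; lengths in m; the calibration is good to about 2 mm. A picture is of the moment at which its call begins. camera_params takes no time and is no camera call.
A pose or a line that the arm cannot do raises robot.IKError and nothing moves.
- robot.close_job(): hands the job in, once; it reports no verdict.
Readings, each from a call of its own:
- robot.current_time_s(): time.
- robot.current_joints(): joint angles.
- robot.current_dq(): joint speeds.
- robot.current_tau(): joint torques, N m.
- robot.current_eef_pos(): TCP position.
- robot.current_orientation(): TCP orientation.
- robot.current_force(): force on the tool from outside, world axes, zero at the start.
- robot.current_ft_torque(): the same for the moment, N m.
- robot.current_width(): finger opening in m.
Only numpy, scipy, OpenCV 4.12 (cv2) and the standard library are available. Lean on these libraries where they do the work, as an engineer would, in place of code of your own. Each camera call takes 0.05 s, during which the arm holds its last target.

## Working session

There is one attempt and no reset: what is moved stays moved. The work goes in short steps, each a Python script; the robot and the scene stay as the last script left them, time stands still between calls to the robot, and variables do not carry over. Pictures are saved under pics/ and viewed, and the job is handed in when it is done.

```bash
mkdir -p pics; ls; python3 - <<'E'
from cell import robot, eoat, solver, imaging
import cv2
for n in("scene","top"):
    im=imaging.read_camera(n); cv2.imwrite(f"pics/{n}0.png",im[:,:,::-1]); print(n,imaging.camera_params(n))
print(robot.current_time_s(),robot.current_orientation(),robot.current_eef_pos())
E
```

```text
pics
scene {'fx': 468.20490161311056, 'fy': 468.20490161311056, 'cx': 318.23526215455826, 'cy': 238.24861389775805, 'k1': 0.011753170855695971, 'position': array([ 1.1043798 , -0.24082946,  0.95062161]), 'orientation': array([-0.26533493,  0.81381321,  0.48994018, -0.16511831])}
top {'fx': 535.2986961842878, 'fy': 535.2986961842878, 'cx': 313.76814625470524, 'cy': 235.60080410054258, 'k1': -0.13013241806744527, 'position': array([0.45268903, 0.04331844, 1.29849079]), 'orientation': array([ 0.0267168 , -0.70333168,  0.71016835, -0.01648262])}
0.1 [-7.99466064e-04  9.91767261e-01  1.28051000e-01  5.69302732e-05] [ 0.13968585 -0.53148097  0.21791202]
```

View pics/top0.png

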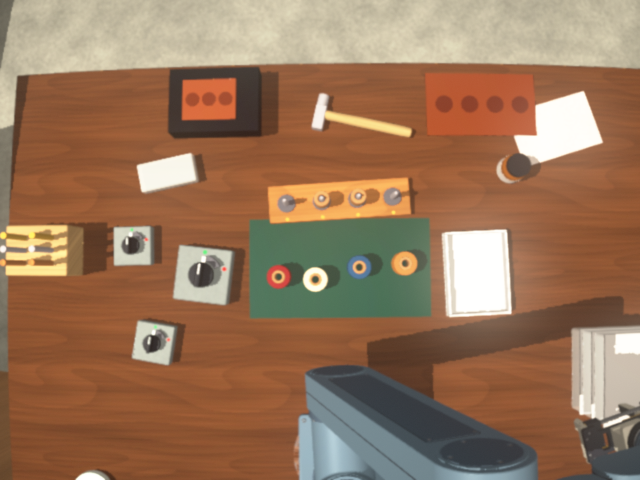

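View pics/scene0.png

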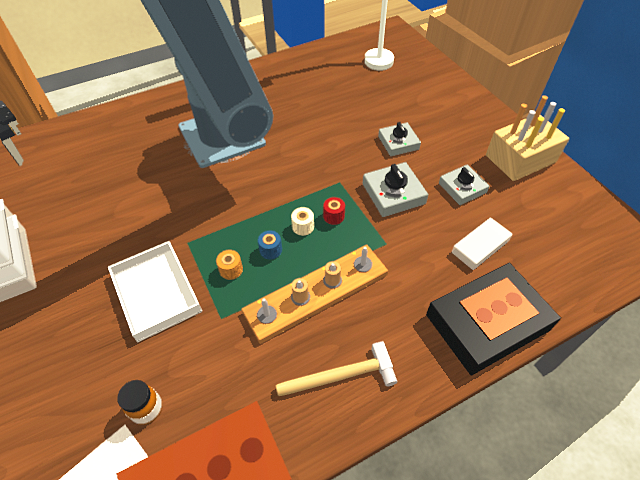

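The top view shows the stand at (340,200), with cores on the two middle spindles at (321,199) and (358,197). The outer spindles at (287,203) and (393,196) are empty. The spools are red (278,277), cream (315,279), blue (359,267) and tan (404,263). The tray is at (477,272). There are three drives, at (205,273), (133,245) and (155,342), and the first looks largest. Next I'll measure these and crop in.

```bash
cat > h.py <<'E'
from cell import robot, eoat, solver, imaging
import numpy as np, cv2
from scipy.spatial.transform import Rotation as R
def cam(n): 
    p=imaging.camera_params(n); q=p['orientation']; return p,R.from_quat([q[1],q[2],q[3],q[0]]).as_matrix()
def ray(n,uv):
    p,M=cam(n); d=np.array([(uv[0]-p['cx'])/p['fx'],(uv[1]-p['cy'])/p['fy']]); s=d.copy()
    for _ in range(20): s=d/(1+p['k1']*(s@s))
    return p['position'],M@np.array([s[0],s[1],1.])
def at(n,uv,z):
    o,d=ray(n,uv); return (o+d*(z-o[2])/d[2])
def proj(n,P):
    p,M=cam(n); c=M.T@(np.array(P)-p['position']); s=c[:2]/c[2]; s=s*(1+p['k1']*(s@s)); return np.array([p['cx']+p['fx']*s[0],p['cy']+p['fy']*s[1]])
def shot(n,name=None):
    im=imaging.read_camera(n)[:,:,::-1].copy()
    if name: cv2.imwrite(f'pics/{name}.png',im)
    return im
def crop(im,x0,y0,x1,y1,k,name): cv2.imwrite(f'pics/{name}.png',cv2.resize(im[y0:y1,x0:x1],None,fx=k,fy=k,interpolation=cv2.INTER_CUBIC))
E
python3 - <<'E'
from h import *
t=cv2.imread('pics/top0.png'); s=cv2.imread('pics/scene0.png')
crop(t,100,210,260,370,4,'c_drive'); crop(t,240,170,440,310,4,'c_stand'); crop(s,180,170,400,350,3.6,'c_sstand');crop(s,340,110,500,220,5,'c_sdrive')
for nm,a in dict(A=[(114,227),(154,227),(153,265),(114,265)],B=[(180,246),(236,250),(232,304),(174,298)],C=[(141,320),(178,324),(172,365),(133,360)]).items():
    P=[at('top',u,.04) for u in a]; print(nm,[np.round(p[:2],3) for p in P],[round(np.linalg.norm(P[i]-P[i-1]),3) for i in range(4)])
E
```

```text
A [array([0.555, 0.544]), array([0.554, 0.444]), array([0.463, 0.446]), array([0.464, 0.543])] [np.float64(0.092), np.float64(0.1), np.float64(0.091), np.float64(0.097)]
B [array([0.508, 0.38 ]), array([0.498, 0.245]), array([0.37 , 0.255]), array([0.385, 0.394])] [np.float64(0.124), np.float64(0.135), np.float64(0.128), np.float64(0.14)]
C [array([0.332, 0.475]), array([0.323, 0.385]), array([0.226, 0.4  ]), array([0.236, 0.496])] [np.float64(0.098), np.float64(0.091), np.float64(0.099), np.float64(0.096)]
```

View pics/c_drive.png

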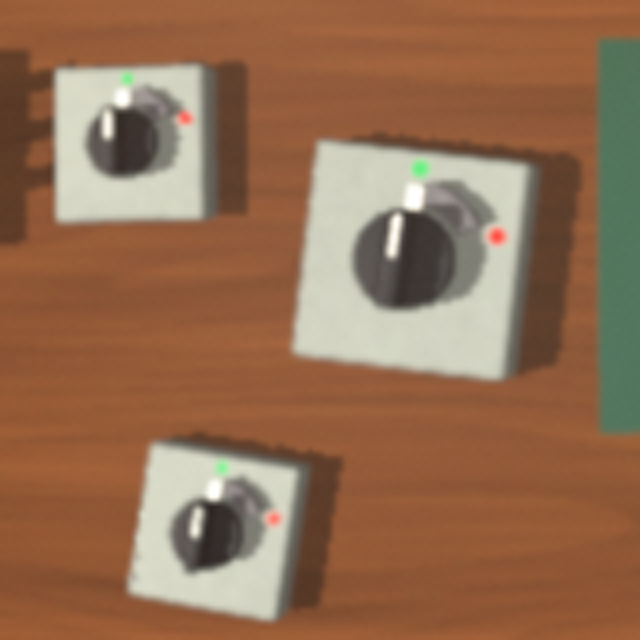

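View pics/c_stand.png

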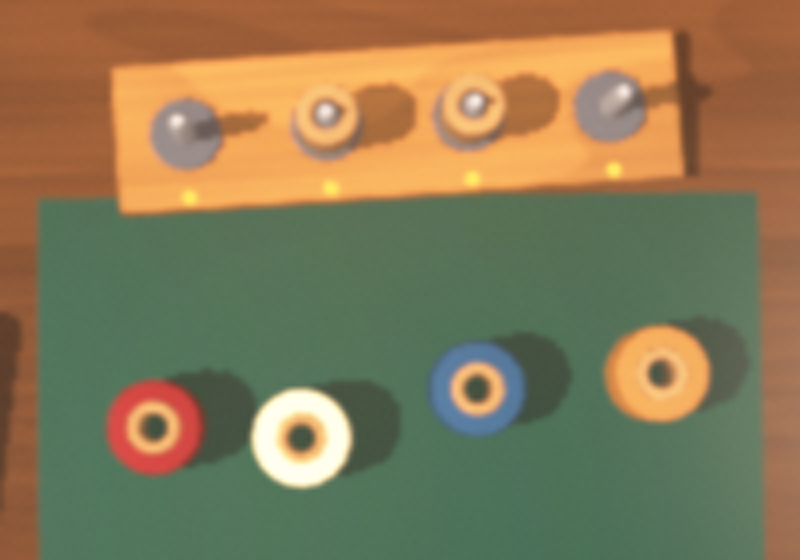

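View pics/c_sstand.png

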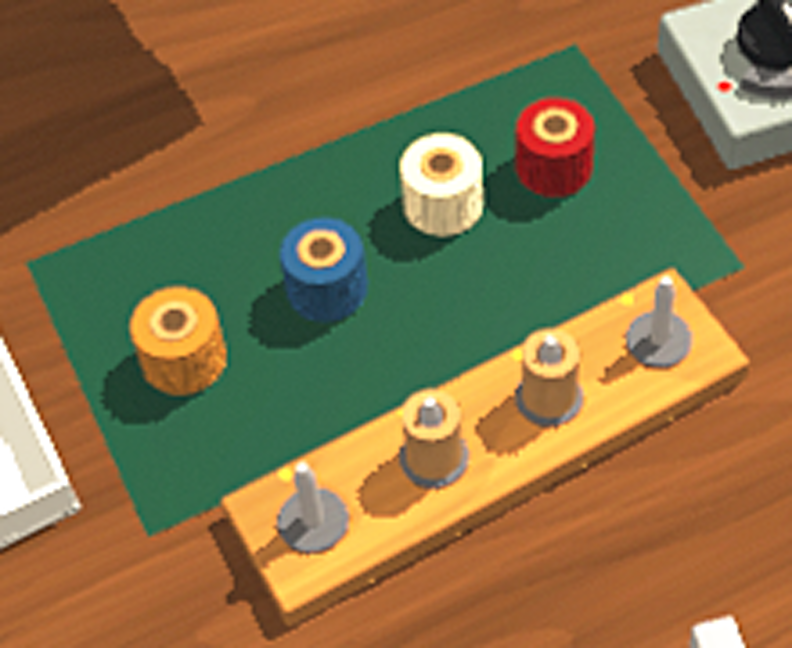

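View pics/c_sdrive.png

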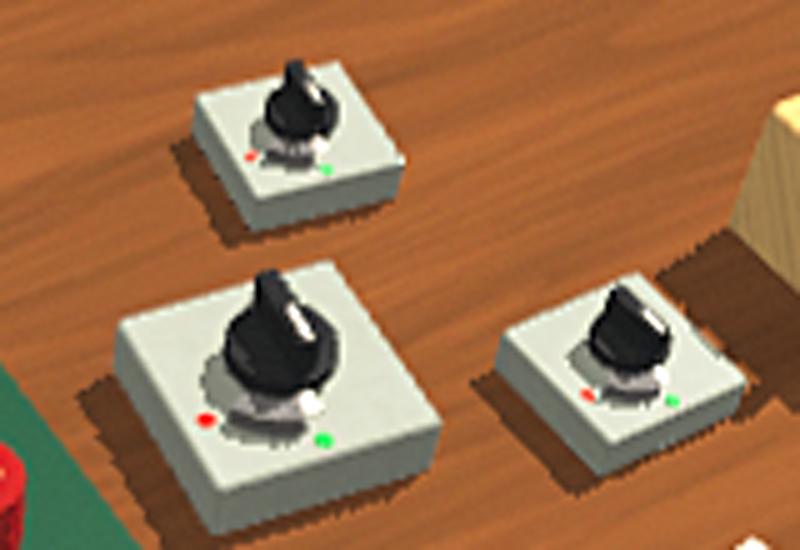

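Measured sizes: drive B at top (205,273) is about 130 mm square. A at (133,245) and C at (155,342) are about 95 mm. The crop confirms B is the largest, with its pointer at green, so it is the one to use. Next come precise measurements from both views.

```bash
cat >> h.py <<'E'
def blob(im,lo,hi,box,amin=6,fill=False):
    hsv=cv2.cvtColor(im,cv2.COLOR_BGR2HSV); m=cv2.inRange(hsv,lo,hi); k=np.zeros_like(m); x0,y0,x1,y1=box; k[y0:y1,x0:x1]=255; m&=k
    c,_=cv2.findContours(m,cv2.RETR_EXTERNAL,cv2.CHAIN_APPROX_NONE)
    if not c: return None
    c=max(c,key=lambda q:len(q)); f=np.zeros_like(m); cv2.drawContours(f,[c],-1,255,-1); M=cv2.moments(f,True)
    return np.array([M['m10']/M['m00'],M['m01']/M['m00']]),M['m00'],c
def two(ut,us):
    o1,d1=ray('top',ut);o2,d2=ray('scene',us); d1/=np.linalg.norm(d1);d2/=np.linalg.norm(d2)
    A=np.array([d1,-d2]).T; x=np.linalg.lstsq(A,o2-o1,rcond=None)[0]; p,q=o1+x[0]*d1,o2+x[1]*d2
    return (p+q)/2,np.linalg.norm(p-q)
COL=dict(red=((0,130,60),(8,255,255)),red2=((170,130,60),(180,255,255)),cream=((15,0,170),(40,110,255)),blue=((100,100,40),(125,255,255)),tan=((10,120,120),(22,255,255)))
E
python3 - <<'E'
from h import *
t=cv2.imread('pics/top0.png'); s=cv2.imread('pics/scene0.png')
for n,im,pts in(('top',t,[(270,272),(307,280),(350,267),(395,270),(390,265),(311,275),(300,190),(20+180,290),(150,150),(478,272)]),('scene',s,[(334,217),(302,228),(269,246),(229,270),(302,219)])):
    hsv=cv2.cvtColor(im,cv2.COLOR_BGR2HSV); print(n,[hsv[y,x].tolist() for x,y in pts])
# scene boxes
T=dict(red=(262,260,294,294),cream=(299,262,332,298),blue=(343,250,376,283),tan=(388,247,422,280))
S=dict(red=(318,192,350,226),cream=(286,202,318,240),blue=(253,225,284,262),tan=(212,244,246,283))
for k in T:
    o=[]
    for n,im,b in(('top',t,T[k]),('scene',s,S[k])):
        x0,y0,x1,y1=b
        hsv=cv2.cvtColor(im,cv2.COLOR_BGR2HSV).astype(int); 
        # foreground = not green cloth
        fg=((hsv[...,0]<40)|(hsv[...,0]>97))&(hsv[...,2]>70); 
        if k=='cream': fg|=(hsv[...,1]<60)&(hsv[...,2]>150)
        m=np.zeros(im.shape[:2],np.uint8); m[y0:y1,x0:x1]=fg[y0:y1,x0:x1]*255
        c=max(cv2.findContours(m,0,cv2.CHAIN_APPROX_NONE)[0],key=cv2.contourArea); f=np.zeros_like(m);cv2.drawContours(f,[c],-1,255,-1);M=cv2.moments(f,True)
        u=np.array([M['m10']/M['m00'],M['m01']/M['m00']]); o.append(u); print(k,n,u.round(1),M['m00'],cv2.boundingRect(c),at(n,u,.027)[:2].round(4))
    p,e=two(*o); print('   two',p.round(4),round(e,4))
# dots of drive
for n,im,bg,br in(('top',t,(195,244,215,258),(216,260,232,276)),('scene',s,(395,190,415,205),(372,185,392,200))):
    g=blob(im,(45,90,120),(80,255,255),bg); r=blob(im,(0,110,150),(8,255,255),br) 
    print(n,'g',g[0].round(1),g[1],at(n,g[0],.041).round(4),'r',None if r is None else (r[0].round(1),r[1],at(n,r[0],.041).round(4)))
for n,im,b in(('top',t,(262,210,420,235)),('scene',s,(230,235,400,310))):
    hsv=cv2.cvtColor(im,cv2.COLOR_BGR2HSV); m=cv2.inRange(hsv,(22,110,200),(34,255,255)); x0,y0,x1,y1=b
    nn,_,st,ce=cv2.connectedComponentsWithStats(m[y0:y1,x0:x1]); print(n,[((c+[x0,y0]).round(1).tolist(),int(a[4]),at(n,c+[x0,y0],.022)[:2].round(4).tolist()) for c,a in zip(ce[1:],st[1:]) if a[4]>3])
E
```

```text
top [[1, 173, 217], [28, 18, 255], [105, 110, 163], [14, 167, 221], [47, 62, 116], [20, 111, 250], [17, 156, 251], [32, 21, 210], [11, 152, 146], [30, 1, 255]]
scene [[0, 198, 94], [19, 88, 189], [103, 157, 166], [15, 188, 149], [20, 142, 255]]
red top [278.6 276.3] 534.0 (266, 264, 27, 26) [0.4347 0.1457]
red scene [333.6 210.3] 540.0 (323, 197, 23, 28) [0.4373 0.1453]
   two [0.4348 0.1463 0.0238] 0.0007
cream top [315.1 278.9] 534.0 (302, 267, 27, 25) [0.4276 0.0591]
cream scene [302.3 220.8] 566.0 (291, 207, 23, 29) [0.4302 0.0592]
   two [0.4278 0.0596 0.024 ] 0.0011
blue top [358.8 266.7] 450.0 (347, 255, 25, 24) [ 0.4556 -0.0448]
blue scene [269.6 244.4] 552.0 (258, 231, 24, 28) [ 0.4583 -0.0437]
   two [ 0.456  -0.044   0.0244] 0.002
tan top [404.4 262.9] 582.0 (390, 251, 29, 25) [ 0.4633 -0.1533]
tan scene [229.1 264. ] 654.0 (216, 249, 27, 31) [ 0.4653 -0.1515]
   two [ 0.4637 -0.1524  0.0254] 0.0024
top g [204.5 251.6] 11.0 [0.4943 0.3204 0.041 ] r (array([223.8, 268.7]), 12.0, array([0.4537, 0.2744, 0.041 ]))
scene g [404.5 197.8] 10.0 [0.4968 0.3203 0.041 ] r (array([380.6, 193.7]), 9.0, array([0.4557, 0.2738, 0.041 ]))
top [([393.0, 212.0], 9, [0.5857, -0.1291]), ([357.5, 214.2], 10, [0.5812, -0.0438]), ([322.3, 216.7], 10, [0.576, 0.0406]), ([287.0, 219.0], 9, [0.5714, 0.1252])]
scene [([269.1, 238.6], 33, [0.438, -0.0366]), ([353.7, 252.8], 12, [0.573, 0.1258]), ([232.0, 256.8], 12, [0.4458, -0.1374]), ([333.3, 267.1], 68, [0.5857, 0.0629]), ([322.6, 268.4], 11, [0.577, 0.039]), ([347.7, 277.5], 43, [0.6265, 0.0785]), ([335.5, 290.6], 123, [0.6437, 0.0365]), ([359.6, 282.9], 68, [0.6519, 0.0954]), ([298.9, 284.2], 78, [0.5894, -0.0295]), ([283.9, 287.6], 14, [0.5813, -0.0637]), ([258.8, 301.4], 13, [0.5871, -0.1288])]
```

```bash
python3 - <<'E'
from h import *
t=cv2.imread('pics/top0.png'); s=cv2.imread('pics/scene0.png')
# board contour (top), z=.022
hsv=cv2.cvtColor(t,cv2.COLOR_BGR2HSV); 
m=np.zeros(t.shape[:2],np.uint8); m[170:228,262:418]=cv2.inRange(hsv,(10,90,190),(40,255,255))[170:228,262:418]
c=max(cv2.findContours(m,0,cv2.CHAIN_APPROX_NONE)[0],key=cv2.contourArea)
P=np.array([at('top',q[0],.022)[:2] for q in c],np.float32); print('board',cv2.minAreaRect(P))
# low-saturation discs
for n,im,bs in(('top',t,[(274,190,300,216),(310,185,335,213),(346,183,370,210),(380,183,406,208)]),('scene',s,[(350,244,376,276),(320,258,346,290),(288,274,316,308),(254,294,280,326)])):
    hsv=cv2.cvtColor(im,cv2.COLOR_BGR2HSV)
    for b in bs:
        x0,y0,x1,y1=b; m=np.zeros(im.shape[:2],np.uint8); m[y0:y1,x0:x1]=cv2.inRange(hsv,(0,0,60),(180,75,255))[y0:y1,x0:x1]
        m2=np.zeros_like(m); m2[y0:y1,x0:x1]=cv2.inRange(hsv,(0,0,190),(180,60,255))[y0:y1,x0:x1]
        for tag,mm in(('grey',m),('bright',m2)):
            C,_=cv2.findContours(mm,0,cv2.CHAIN_APPROX_NONE)
            if C: 
                c=max(C,key=cv2.contourArea); print(n,tag,cv2.boundingRect(c),cv2.contourArea(c), np.mean(c[:,0],0).round(1))
crop(t,265,180,415,225,5,'z1')
# tray
hsv=cv2.cvtColor(t,cv2.COLOR_BGR2HSV); m=np.zeros(t.shape[:2],np.uint8); m[220:325,435:520]=cv2.inRange(hsv,(0,0,140),(180,60,255))[220:325,435:520]
c=max(cv2.findContours(m,0,cv2.CHAIN_APPROX_NONE)[0],key=cv2.contourArea);P=np.array([at('top',q[0],.035)[:2] for q in c],np.float32); print('tray',cv2.minAreaRect(P))
# drive selector: dark disc & box
m=np.zeros(t.shape[:2],np.uint8); m[240:310,170:240]=cv2.inRange(hsv,(0,0,125),(180,60,255))[240:310,170:240]
c=max(cv2.findContours(m,0,cv2.CHAIN_APPROX_NONE)[0],key=cv2.contourArea);P=np.array([at('top',q[0],.04)[:2] for q in c],np.float32); print('drive',cv2.minAreaRect(P),len(c))
for n,im,b in(('top',t,(185,255,218,292)),('scene',s,(380,160,412,192))):
    hsv=cv2.cvtColor(im,cv2.COLOR_BGR2HSV);x0,y0,x1,y1=b
    m=np.zeros(im.shape[:2],np.uint8); m[y0:y1,x0:x1]=cv2.inRange(hsv,(0,0,0),(180,255,85))[y0:y1,x0:x1]
    c=max(cv2.findContours(m,0,cv2.CHAIN_APPROX_NONE)[0],key=cv2.contourArea); print(n,cv2.boundingRect(c),cv2.minEnclosingCircle(c),at(n,cv2.minEnclosingCircle(c)[0],.063))
    m[:]=0;m[y0-12:y1,x0:x1]=cv2.inRange(hsv,(0,0,225),(180,40,255))[y0-12:y1,x0:x1]
    for c in cv2.findContours(m,0,cv2.CHAIN_APPROX_NONE)[0]: print('white',cv2.boundingRect(c),c[:,0].mean(0))
E
```

```text
board ((0.6162068843841553, 0.0010727941989898682), (0.09041956067085266, 0.33981549739837646), 3.232543468475342)
top grey (278, 195, 17, 17) 195.5 [286.1 203.2]
top bright (282, 199, 4, 4) 6.5 [283.3 200. ]
top grey (319, 196, 5, 6) 16.0 [321.  198.4]
top bright (319, 196, 4, 4) 7.5 [320.7 197.3]
top grey (356, 193, 5, 6) 17.0 [358.  195.6]
top bright (356, 194, 5, 4) 9.0 [358.  195.2]
top grey (384, 188, 17, 17) 202.0 [392.  196.4]
top bright (393, 191, 5, 5) 10.5 [394.8 193.1]
scene grey (354, 247, 18, 25) 226.0 [363.1 260.3]
scene bright (363, 247, 4, 2) 2.0 [364.5 247.7]
scene grey (330, 263, 6, 8) 28.0 [332.5 266.9]
scene bright (332, 263, 3, 3) 2.5 [332.7 264.1]
scene grey (291, 294, 19, 11) 25.0 [300.  300.1]
scene bright (298, 280, 4, 4) 3.0 [299.4 281.6]
scene grey (257, 299, 20, 25) 265.5 [265.9 311.5]
scene bright (263, 299, 4, 4) 1.5 [264.7 300.2]
tray ((0.4382290840148926, -0.32562553882598877), (0.2031465321779251, 0.1602647602558136), 2.016171455383301)
drive ((0.4404853880405426, 0.32629531621932983), (0.13010847568511963, 0.12962079048156738), 82.96997833251953) 208
top (197, 263, 16, 24) ((202.13571166992188, 274.6856994628906), 11.740860939025879) [0.43998121 0.3211886  0.063     ]
white (197, 264, 3, 10) [198.05555556 268.5       ]
white (201, 256, 5, 6) [202.75 258.5 ]
scene (385, 164, 22, 26) ((395.44464111328125, 176.69557189941406), 12.777606964111328) [0.43959918 0.32697169 0.063     ]
white (380, 190, 2, 2) [380.33333333 190.66666667]
white (380, 188, 1, 1) [380. 188.]
white (398, 171, 4, 6) [399.45454545 173.72727273]
white (380, 167, 11, 15) [383.44444444 173.05555556]
white (397, 163, 15, 29) [406.08641975 178.55555556]
white (391, 148, 3, 1) [392. 148.]
```

View pics/z1.png

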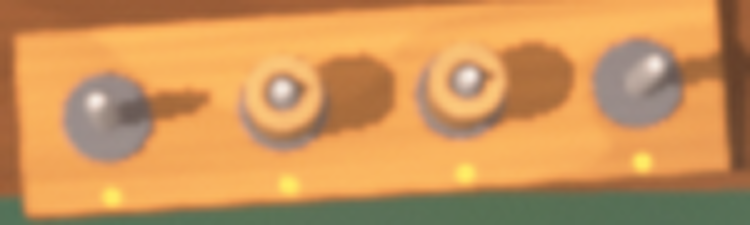

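Stand centre is (0.616,0.001) with yaw 0.056. The board measures 90×340 mm, as given. The drive is at (0.441,0.326) with yaw −0.122, and measures 130×130 mm. The two views agree within 2 mm. Now the selector.

```bash
cat >> h.py <<'E'
def Q(a): return np.array([0,np.cos(a/2),np.sin(a/2),0])
SC=np.array([.6167,.0011]); SY=.0564
def seat(i):
    y=[-.1275,-.0425,.0425,.1275][i]; return SC+y*np.array([-np.sin(SY),np.cos(SY)])
DR=np.array([.4412,.3263]); DY=-.122
def st(tag=''): print(tag,'t',round(robot.current_time_s(),2),'p',np.round(robot.current_eef_pos(),4),'F',np.round(robot.current_force(),1),'w',round(robot.current_width(),4))
E
python3 - <<'E'
from h import *
for i in range(4): print(i,seat(i).round(4),proj('top',[*seat(i),.026]).round(1),proj('scene',[*seat(i),.026]).round(1),proj('top',[*seat(i),.09]).round(1),proj('scene',[*seat(i),.09]).round(1))
for a in (DY,DY-1.2,DY+np.pi,DY-1.2+np.pi,DY-np.pi):
    q=solver.ik([*DR,.066],Q(a)); print(a,None if q is None else np.round(q,3))
for a in (SY,SY+np.pi/2,SY-np.pi/2): 
    for p in([*seat(0),.1],[.4278,.0596,.03],[.438,-.326,.1]):
        q=solver.ik(p,Q(a)); print(a,None if q is None else np.round(q,3))
E
```

```text
0 [ 0.6239 -0.1262] [391.7 196. ] [266.3 313.1] [395.3 192.2] [263.3 298.8]
1 [ 0.6191 -0.0413] [356.4 198.3] [299.9 295.5] [358.2 194.6] [298.7 280.7]
2 [0.6143 0.0435] [320.9 200.6] [332.  278.7] [320.9 197.1] [332.4 263.4]
3 [0.6095 0.1284] [285.5 203. ] [362.5 262.7] [283.6 199.6] [364.5 247. ]
-0.122 [ 0.433  0.406  1.733 -0.     1.003  2.126]
-1.322 [ 0.433  0.406  1.733 -0.     1.003 -2.957]
3.0195926535897932 [ 0.433  0.406  1.733 -0.     1.003 -1.015]
1.819592653589793 [ 0.433  0.406  1.733 -0.     1.003  0.185]
-3.263592653589793 [ 0.433  0.406  1.733 -0.     1.003 -1.015]
0.0564 [-0.375  0.505  1.469 -0.     1.168  1.14 ]
0.0564 [-0.121  0.286  2.046 -0.     0.809  1.393]
0.0564 [-0.844  0.36   1.705 -0.     1.077  0.67 ]
1.6271963267948966 [-0.375  0.505  1.469 -0.     1.168 -0.431]
1.6271963267948966 [-0.121  0.286  2.046 -0.     0.809 -0.177]
1.6271963267948966 [-0.844  0.36   1.705 -0.     1.077 -0.901]
-1.5143963267948966 [-0.375  0.505  1.469 -0.     1.168  2.711]
-1.5143963267948966 [-0.121  0.286  2.046 -0.     0.809  2.964]
-1.5143963267948966 [-0.844  0.36   1.705 -0.     1.077  2.241]
```

Predicted seats and spindle tips land on the observed pixels to within 1 px. Turning the selector now.

```bash
python3 - <<'E'
from h import *
a=DY+np.pi
eoat.move_gripper(.045,30)
robot.move_pose([*DR,.20],Q(a)); st('above')
robot.move_linear([*DR,.12],v=.15)
robot.move_linear([*DR,.067],v=.06); st('down')
eoat.move_gripper(0.0,30); st('grip')
robot.move_linear([*DR,.0565],v=.03); st('pressed')
j=np.array(robot.current_joints())
for d in (.4,.8,1.2): 
    q=j.copy(); q[5]+=d; robot.move_joints(q); st(d)
print(robot.current_ft_torque())
E
```

```text
above t 4.2 p [0.4417 0.3257 0.2   ] F [-0.7 -0.5 -0.6] w 0.0449
down t 5.92 p [0.4415 0.3264 0.0673] F [-0.4  0.2  0. ] w 0.0448
grip t 6.52 p [0.4413 0.3269 0.0672] F [-0.3  2.7  0.9] w 0.0137
pressed t 7.02 p [0.4416 0.3269 0.0587] F [-5.6  2.6 20.8] w 0.0136
0.4 t 7.48 p [0.4415 0.3269 0.0589] F [-3.   2.5  7.2] w 0.014
0.8 t 7.95 p [0.4415 0.3269 0.0589] F [-2.6  2.1  6.6] w 0.0139
1.2 t 8.42 p [0.4415 0.3269 0.0589] F [-2.7  1.8  6.7] w 0.0137
[ 0.22741901  0.4046529  -0.02632348]
```

```bash
python3 - <<'E'
from h import *
robot.move_linear([*DR,.0665],v=.03); st('up')
eoat.move_gripper(.045); st('open')
robot.move_linear([*DR,.17],v=.15)
robot.move_pose([.42,.08,.25],Q(SY+np.pi/2)); st()
im=shot('scene','s1'); crop(im,340,110,500,220,5,'s1d')
im=shot('top','t1'); 
E
```

```text
up t 8.82 p [0.4414 0.3268 0.0666] F [0.5 5.1 2.5] w 0.0137
open t 9.53 p [0.4412 0.3263 0.0665] F [-0.4 -0.3  0.4] w 0.0451
 t 11.39 p [0.42   0.0805 0.2494] F [0.2 0.1 0.2] w 0.0452
```

View pics/s1d.png

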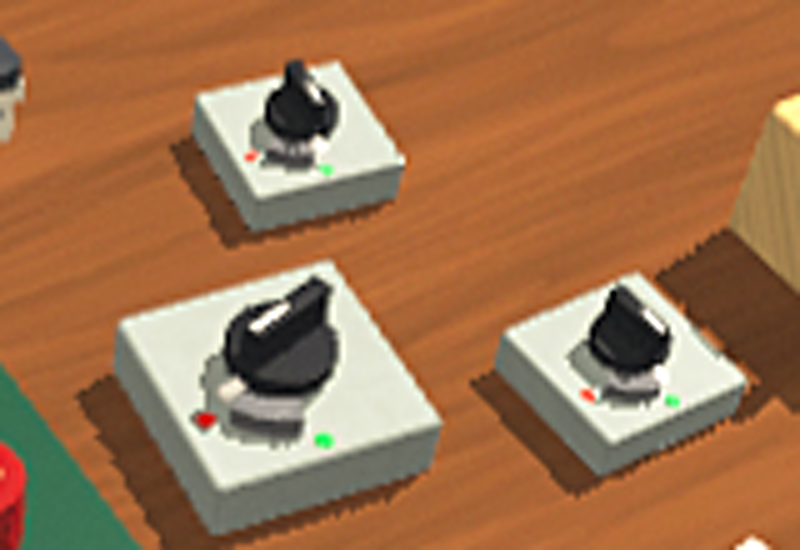

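View pics/t1.png

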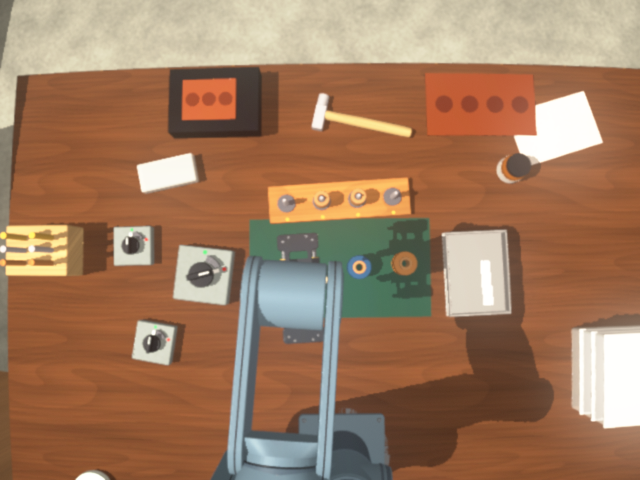

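The selector is up with its pointer at red, scene crop (232,388) next to the red dot. Now the cores, core1 first.

```bash
cat > core.py <<'E'
from h import *
import sys
i=int(sys.argv[1]); off=float(sys.argv[2]); a=SY+np.pi/2; s=seat(i)
eoat.move_gripper(.06,25)
robot.move_pose([*s,.17],Q(a)); robot.move_linear([*s,.041],v=.1); st('at core')
eoat.move_gripper(0.0,25); st('grip')
robot.move_linear([*s,.155],v=.1); st('lift')
T=np.array([.438,-.3256+off]); 
robot.move_pose([*T,.155],Q(a)); st('over tray')
if robot.current_width()>.03:
    robot.move_linear([*T,.023],v=.12); st('low')
    eoat.move_gripper(.06); robot.move_linear([*T,.155],v=.2); st('rel')
shot('scene',f'core{i}s'); shot('top',f'core{i}t')
E
python3 core.py 1 -.035
```

```text
at core t 14.41 p [ 0.6197 -0.0414  0.0418] F [-0.6 -0.2  0.2] w 0.0597
grip t 14.93 p [ 0.6192 -0.0413  0.0412] F [-0.3 -0.9  2.5] w 0.0348
lift t 16.23 p [ 0.6186 -0.0412  0.1542] F [-0.2 -0.1  0.2] w 0.0347
over tray t 17.6 p [ 0.4387 -0.3598  0.155 ] F [ 0.9 -0.4  0.4] w 0.0348
low t 18.85 p [ 0.4385 -0.3611  0.0237] F [-0.1  0.3  0.1] w 0.0355
rel t 20.29 p [ 0.4375 -0.36    0.1539] F [-0.9 -0.   0.1] w 0.0603
```

```bash
python3 core.py 2 .03
```

```text
at core t 23.67 p [0.6149 0.0435 0.0418] F [0.7 1.  1. ] w 0.0601
grip t 24.19 p [0.6144 0.0435 0.0413] F [-0.1  0.6  1.9] w 0.0358
lift t 25.48 p [0.6138 0.0436 0.1541] F [ 0.5  0.  -0.2] w 0.0356
over tray t 26.91 p [ 0.4386 -0.2949  0.155 ] F [-0.1 -0.3 -1.1] w 0.0353
low t 28.16 p [ 0.4385 -0.296   0.0237] F [-0.2 -0.2 -0.3] w 0.0355
rel t 29.59 p [ 0.4374 -0.2951  0.154 ] F [-0.9 -0.6 -0.2] w 0.0598
```

View pics/core2s.png

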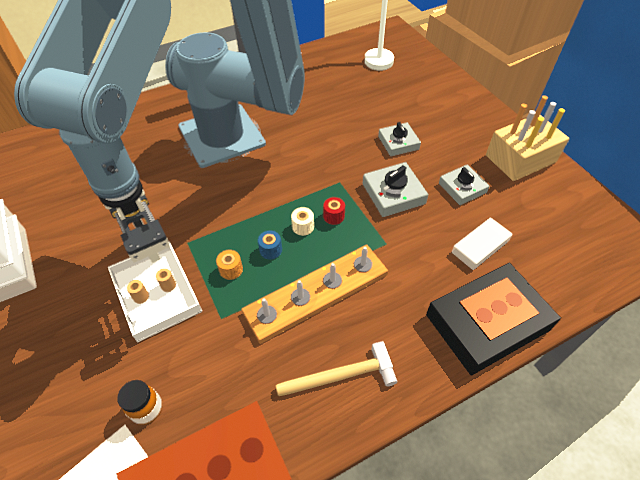

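View pics/core2t.png

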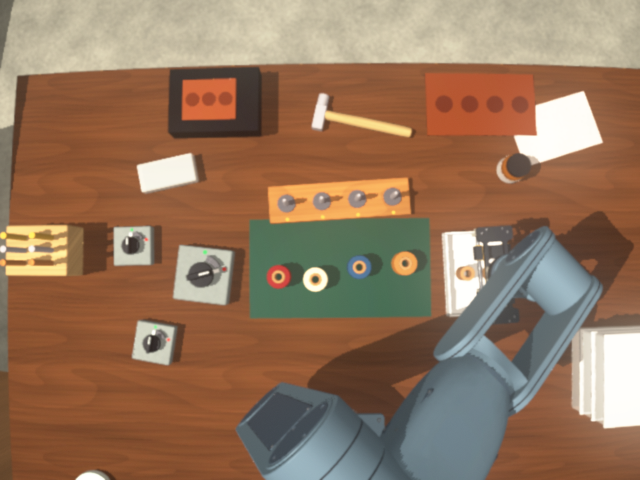

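The scene view shows both cores upright in the tray at (138,291) and (166,280). All four spindles are bare and the spools haven't moved. Now the spools, with a fresh localisation before each pick.

```bash
cat > spool.py <<'E'
from h import *
import sys
NOM=dict(red=(.436,.1458),cream=(.429,.0594),blue=(.457,-.044),tan=(.4645,-.152))
def loc(k,ims,xy):
    o=[];ok=True
    for n in('top','scene'):
        im=ims[n]; hsv=cv2.cvtColor(im,cv2.COLOR_BGR2HSV).astype(int)
        fg=((hsv[...,0]<40)|(hsv[...,0]>97))&(hsv[...,2]>70)
        if k=='cream': fg|=(hsv[...,1]<60)&(hsv[...,2]>150)
        u=proj(n,[*xy,.027]).astype(int); m=np.zeros(fg.shape,np.uint8); h=19
        m[u[1]-h:u[1]+h,u[0]-h:u[0]+h]=fg[u[1]-h:u[1]+h,u[0]-h:u[0]+h]*255
        C=cv2.findContours(m,0,cv2.CHAIN_APPROX_NONE)[0]
        c=max(C,key=cv2.contourArea); f=np.zeros_like(m);cv2.drawContours(f,[c],-1,255,-1);M=cv2.moments(f,True)
        v=np.array([M['m10']/M['m00'],M['m01']/M['m00']]);o.append(v); bb=cv2.boundingRect(c); ok&=400<M['m00']<720 and bb[2]<31 and bb[3]<33
        print(k,n,v.round(1),M['m00'],bb)
    p,e=two(*o); ok&=e<.004 and abs(p[2]-.025)<.006
    xy=(at('top',o[0],.027)[:2]+at('scene',o[1],.027)[:2])/2
    print(k,'two',p.round(4),round(e,4),'xy',xy.round(4),'OK' if ok else 'BAD'); return xy,ok
def run(k,i,xy=None,pic=True):
    if xy is None:
        ims={n:shot(n,f'{k}_{n}') for n in('top','scene')}
        xy,ok=loc(k,ims,NOM[k])
        if not ok: return False
    a=SY+np.pi/2; s=seat(i)
    eoat.move_gripper(.08,40)
    robot.move_pose([*xy,.14],Q(a)); robot.move_linear([*xy,.012],v=.1); st('at')
    eoat.move_gripper(0.,40); st('grip')
    if robot.current_width()<.05: print('NO GRIP'); return False
    robot.move_linear([*xy,.13],v=.1); st('lift')
    if robot.current_width()<.05: print('LOST'); return False
    robot.move_pose([*s,.13],Q(a)); robot.move_linear([*s,.109],v=.1); st('over')
    if robot.current_width()<.05: print('LOST'); return False
    z=.109; f0=robot.current_force()
    while z>.0401:
        z=max(z-.006,.04); robot.move_linear([*s,z],v=.05); F=robot.current_force()-f0
        if np.linalg.norm(F)>10: st('CONTACT'); return False
    st('in'); 
    eoat.move_gripper(.08); robot.move_linear([*s,.14],v=.15); st('rel')
    robot.move_pose([.45,-.33,.2],Q(a))
    ims={n:shot(n,f'{k}_{n}_after') for n in('top','scene')}
    return True
if __name__=='__main__': print(run(sys.argv[1],int(sys.argv[2]),[float(v) for v in sys.argv[3:5]] if len(sys.argv)>4 else None))
E
python3 spool.py tan 0
```

```text
tan top [404.3 263. ] 577.0 (390, 251, 29, 25)
tan scene [229.1 264. ] 654.0 (216, 249, 27, 31)
tan two [ 0.4636 -0.1524  0.0252] 0.0022 xy [ 0.4643 -0.1523] OK
at t 32.43 p [ 0.4647 -0.1526  0.0125] F [ 0.5 -0.5  0.6] w 0.08
grip t 32.96 p [ 0.4644 -0.1524  0.0122] F [ 0.3 -0.5  2.3] w 0.0559
lift t 34.29 p [ 0.4638 -0.1521  0.1293] F [ 0.6 -0.2 -1. ] w 0.0557
over t 35.34 p [ 0.6225 -0.1265  0.1087] F [ 0.6 -0.3 -1.9] w 0.0558
in t 38.52 p [ 0.6238 -0.1261  0.0398] F [ 0.7 -0.1 -2. ] w 0.0561
rel t 39.96 p [ 0.6232 -0.126   0.1391] F [1.3 0.3 0.3] w 0.0798
True
```

View pics/tan_scene_after.png

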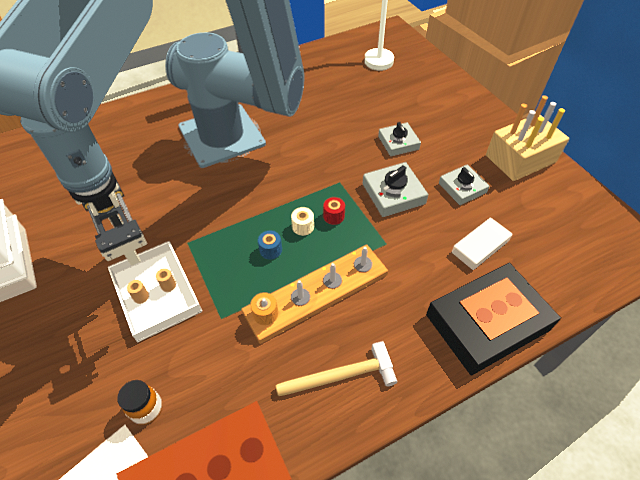

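```bash
python3 spool.py blue 1
```

```text
blue top [358.8 266.7] 452.0 (347, 255, 25, 24)
blue scene [269.6 244.4] 552.0 (258, 231, 24, 28)
blue two [ 0.456  -0.044   0.0244] 0.0021 xy [ 0.4569 -0.0442] OK
at t 44.0 p [ 0.4574 -0.0444  0.0125] F [ 0.5  0.5 -0.1] w 0.0797
grip t 44.52 p [ 0.457  -0.0443  0.0122] F [0.3 0.6 3.2] w 0.0563
lift t 45.85 p [ 0.4564 -0.0441  0.1294] F [ 0.   0.3 -0.8] w 0.0561
over t 46.9 p [ 0.6177 -0.0413  0.1088] F [-0.5 -0.5 -1.5] w 0.0563
in t 50.08 p [ 0.6189 -0.0413  0.0398] F [ 0.9 -0.6 -1.2] w 0.0565
rel t 51.52 p [ 0.6184 -0.0412  0.1391] F [-0.1  0.3  0.2] w 0.0795
True
```

Tan is home on spindle 0, with the tip standing out of the bore at scene (264,303). Cream is next.

```bash
python3 spool.py cream 2
```

```text
cream top [315.1 278.9] 531.0 (302, 267, 27, 25)
cream scene [302.3 220.8] 566.0 (291, 207, 23, 29)
cream two [0.4278 0.0597 0.024 ] 0.001 xy [0.4289 0.0592] OK
at t 56.12 p [0.4294 0.0591 0.0124] F [0.2 0.1 0.1] w 0.0801
grip t 56.63 p [0.4291 0.0592 0.0122] F [0.2 0.  2.9] w 0.0563
lift t 57.97 p [0.4284 0.0592 0.1294] F [-0.2 -0.3 -1.2] w 0.0565
over t 59.09 p [0.6129 0.0438 0.1089] F [-0.1  0.2 -1.2] w 0.0569
in t 62.27 p [0.6142 0.0435 0.0398] F [ 0.  -0.6 -1.7] w 0.0564
rel t 63.71 p [0.6136 0.0436 0.1391] F [ 0.8 -0.4  0.3] w 0.0799
True
```

```bash
python3 spool.py red 3
```

```text
red top [278.3 276.2] 518.0 (266, 264, 26, 25)
red scene [333.6 210.3] 539.0 (323, 197, 23, 28)
red two [0.4348 0.1467 0.0237] 0.0001 xy [0.436  0.1458] OK
at t 68.83 p [0.4365 0.1459 0.0125] F [-0.5  0.4 -0. ] w 0.0801
grip t 69.36 p [0.436  0.1459 0.0122] F [-1.3  0.2  3.3] w 0.0552
lift t 70.69 p [0.4355 0.1458 0.1294] F [ 0.5 -0.5 -2.2] w 0.0549
over t 71.78 p [0.608  0.1288 0.1088] F [-0.5  0.7 -0.8] w 0.0552
in t 74.97 p [0.6094 0.1284 0.0398] F [ 1.1  0.1 -2.1] w 0.0552
rel t 76.41 p [0.6088 0.1284 0.1391] F [-0.2 -0.1  0.5] w 0.0799
True
```

View pics/cream_scene_after.png

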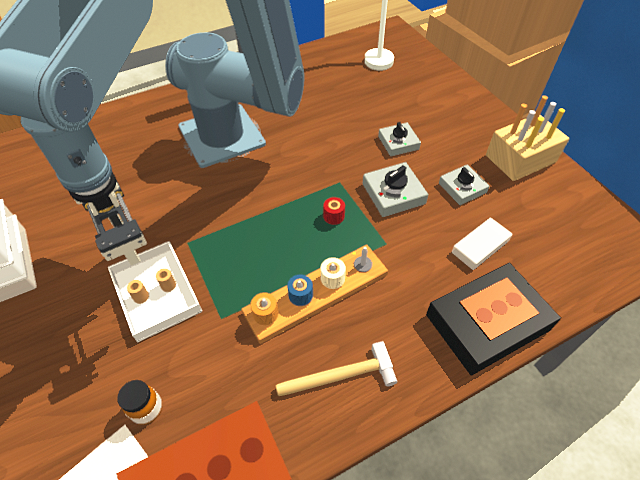

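```bash
python3 - <<'E'
from h import *
im=cv2.imread('pics/red_scene_after.png'); crop(im,220,230,400,350,4.4,'fin_s')
t=cv2.imread('pics/red_top_after.png'); crop(t,170,170,420,310,3.2,'fin_t')
E
```

```text
(no output)
```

View pics/fin_s.png

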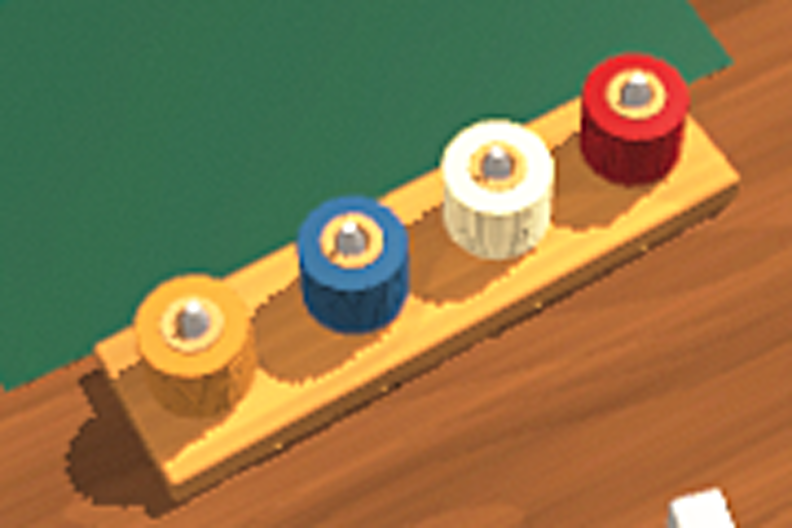

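View pics/fin_t.png

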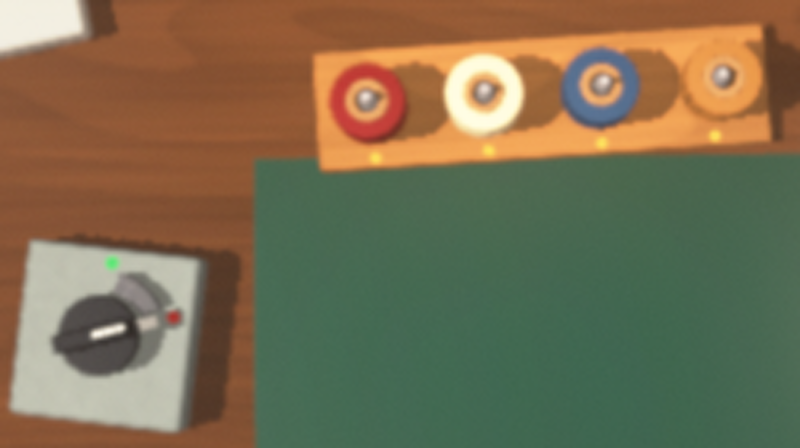

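All four spools sit at the same height, with the same length of tip protruding. I'll check the top-face height numerically, then turn the selector back.

```bash
python3 - <<'E'
from h import *
# predicted top-face centre (z=.076) vs hand-read ring centres in scene crop
obs={3:(635,95),2:(497,163),1:(351,241),0:(192,323)}
for i,c in obs.items(): print(i,np.round(proj('scene',[*seat(i),.076]),1),np.round(np.array(c)/4.4+[220,230],1))
a=DY+np.pi-1.2
eoat.move_gripper(.045,30)
robot.move_pose([.44,0.,.22],Q(SY+np.pi/2))
robot.move_pose([*DR,.17],Q(a)); robot.move_linear([*DR,.12]); 
robot.move_linear([*DR,.067],v=.06); st('down')
eoat.move_gripper(0.0,30); st('grip')
robot.move_linear([*DR,.0565],v=.03); st('pressed')
j=np.array(robot.current_joints())
for d in (.4,.8,1.2):
    q=j.copy(); q[5]-=d; robot.move_joints(q); st(d)
robot.move_linear([*DR,.0665],v=.03); st('up')
eoat.move_gripper(.045); st('open')
robot.move_linear([*DR,.17],v=.15)
robot.move_pose([.44,0.,.22],Q(SY+np.pi/2))
robot.move_pose([.40,-.33,.25],Q(SY+np.pi/2)); st()
im=shot('scene','s9'); crop(im,340,110,500,220,5,'s9d'); im=shot('top','t9'); crop(im,170,170,420,310,3.2,'t9d')
E
```

```text
3 [364.  250.6] [364.3 251.6]
2 [332.3 266.9] [333. 267.]
1 [299. 284.] [299.8 284.8]
0 [264.  302.1] [263.6 303.4]
down t 83.07 p [0.4415 0.3265 0.0673] F [-0.3  0.5  0.4] w 0.0448
grip t 83.67 p [0.4415 0.3264 0.0672] F [0.5 0.7 0.7] w 0.0135
pressed t 84.17 p [0.4417 0.3265 0.0588] F [-4.4 -2.8 21.1] w 0.0137
0.4 t 84.63 p [0.4419 0.3266 0.0591] F [-1.9 -0.6  6.6] w 0.0137
0.8 t 85.1 p [0.442  0.3267 0.059 ] F [-1.3  0.5  5.7] w 0.0139
1.2 t 85.57 p [0.442  0.327  0.0591] F [0.1 0.4 5.9] w 0.0141
up t 85.97 p [0.4419 0.3269 0.0668] F [2.6 3.  1.3] w 0.0136
open t 86.68 p [0.4412 0.3263 0.0665] F [-0.1  0.5  0. ] w 0.0449
 t 90.04 p [ 0.4005 -0.3287  0.2498] F [ 0.3 -0.5 -0.5] w 0.045
```

View pics/s9d.png

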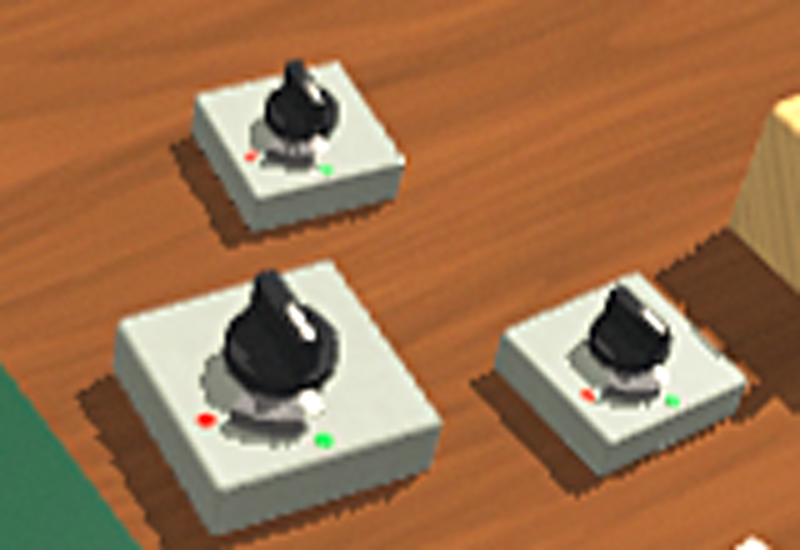

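View pics/t9d.png

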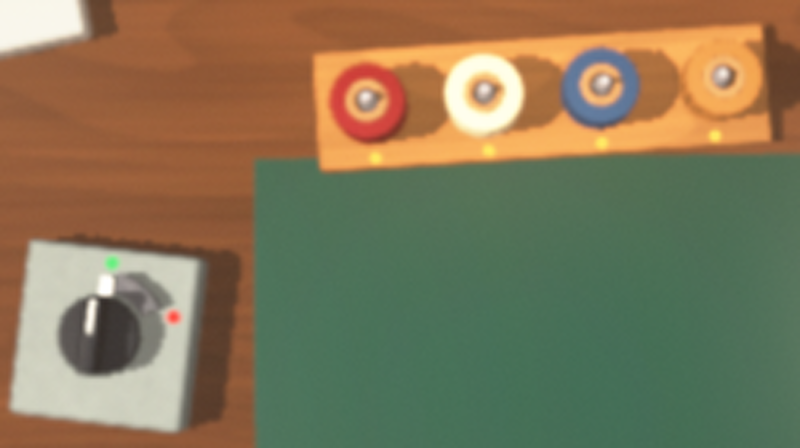

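View pics/s9.png

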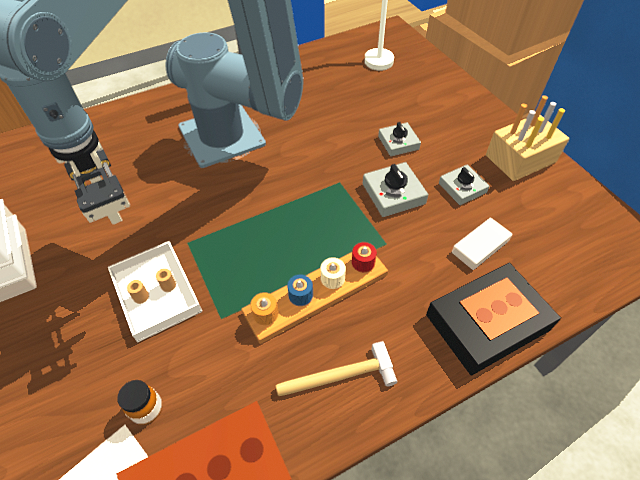

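The selector matches its starting picture: up, pointer at green (scene crop 312,402). The spools are home, and the cores are in the tray at (138,291) and (166,280). The bystanders are unmoved and the arm is clear. Handing in.

```bash
python3 -c "
from h import *
print(robot.close_job())"
```

```text
the job is handed in; nothing more can be done
None
```

The changeover is done and handed in after about 90 s of the 210 s allowed; no verdict was reported.

- **Selector:** I pressed and turned the largest drive's selector to red first. It went back to green only after the cores and spools were done. In the last pictures it is up with its pointer at green, as at the start.
- **Cores:** Both cores, from spindles 1 and 2, are standing in the white tray.
- **Spools:** Tan, blue, cream and red are home on spindles 0 to 3. Their tops lie within about 1.5 px of where a fully seated spool should show, with equal lengths of spindle tip protruding.
- **Bystanders:** The mallet, jar and case look unmoved in the last scene picture, compared by eye only.

No check failed. The two camera views differed by about 2 mm, which is within the stated calibration. The highest wrist force I read was about 22 N, while pressing the selector. I saw no knocked spool and no grip slip.

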